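# Roll the full wire spool up the pay-off stand's gutter until it sits home on the rollers

## Task

Load the wire pay-off stand: with the fingertips behind it, push the full spool steadily up the sloped gutter, over the first roller and home against the second one by the end stop, so that it sits on both rollers and cannot roll back. Push gently, do not pinch or lift it, do not fling it or let it run back down on the way, and leave everything else on the bench where it is; finish with the hand clear.

Things in the scene. Friction and masses are not known exactly. Their poses are not given: they have to be found in the camera images.
- stand: Wire pay-off stand screwed to the bench: grey foot plate 300 x 94 mm carrying a sloped bare-metal gutter, then two rollers and an end stop. Origin on the bench near the plate's middle; x points (level) uphill along the gutter to the end stop, y across it, z up. The other points of the stand are given in this frame, mm
- gutter_low (a point): Middle of the gutter floor at its low end: x = -140, z = 16 in the stand's frame. From here the floor rises straight at 0.20 rad to z = 54 at x = 48. It is 52 wide inside; side flanges stand 14 above it. A lip 6 thick crosses the low end (x = -145 to -139), top at z = 29, open above
- first_roller (a point): Middle of the first roller's axis: x = 60, z = 50.5. Two free-turning rollers, radius 9, lie across the stand, axes at x = 60 and 100, both at z = 50.5, between cheek plates up to z = 67 (outer faces at y = +-31). The first roller stands a little proud of the gutter; the spool tops it with its axis at z = 91.5
- home (a point): Where the spool's centre is when home, resting on both rollers: x = 80, z = 86 in the stand's frame. Once past the first roller the spool drops the 5 mm into this place by itself
- end_stop (a point): Middle of the top edge of the upright end stop plate: its face is at x = 115 (3 mm beyond the rim of the spool when home), its top at z = 100. A wire guide eye is fixed on its far side
- spool: Full spool of copper wire, 0.25 to 0.5 kg: two grey flanges of diameter 64 and 4 mm thick, 48 over all, wound to diameter 60. Origin at its centre; y is its axis, lying across the gutter; x and z turn as it rolls. It starts on its rims at the low end, leaning on the lip, axis at x = -120, z = 53 in the stand's frame. Let go on the slope, it rolls back; pushed above its axis, it binds
- empty_spool: Bystander: smaller empty plastic spool standing on its flange, diameter 52, height 40 mm, beside the stand. Origin under its centre
- pliers: Bystander: flat-nose pliers lying beside the stand, 140 mm long, 48 wide, 10 high. Origin under the pivot, x towards the jaws
- tweezers: Bystander: steel tweezers lying beside the stand, 125 mm long, 6 high. Origin under the middle, x towards the tips
- hammer: Bystander: hammer lying on the bench, 220 mm long, right of the stand. Origin under its middle, handle towards -x
- dapping_block: Bystander: 50 mm steel dapping cube, right of the stand. Origin under its centre
- flux_jar: Bystander: amber glass jar with a steel cap, diameter 60, height 85 mm, left of the stand. Origin under its centre
- wax_tin: Bystander: flat round tin, diameter 69, height 22 mm, left of the stand. Origin under its centre
Mind the look-alikes: they are no part of the job. What is shaped like the spool but red is not meant.

How it is judged:
By the outcome, as a careful person would: the job done as asked, in the order asked, and still so for the second after the job is handed in, with the robot touching nothing.
It also fails if it takes over 40 s, if anything falls off the work surface, if the arm or the gripper's body presses on something with over 40 N, if the wrist force passes 120 N, or if a joint passes its speed limit or range.

## Robot

A 6-joint arm with a two-finger parallel gripper is mounted at the origin on the work surface. World frame = base frame: x ahead of the robot, y to its left, z up, the work surface at z = 0. Lengths are in m, angles in rad, forces in N, time in s.
With the tool pointing down it reaches from about 0.275 to 0.975 m from the base axis. Payload 8.4 kg.
Tool frame: the origin (TCP) lies at the very end of the fingers, on their centre line; the grasp point (between the pads) lies manip.grip_depth behind it (manip.grip_depth is the distance from the TCP to the grasp point, in m); z points along the fingers, x is the direction in which the jaws open and shut, and the axes are right-handed (so a half turn about z gives the same grasp; the last joint's range is limited). The gripper opens to 92 mm and grips with 3 to 60 N. Pads are 20 mm wide; open, the fingers measure 128 mm over their backs; the gripper's body (75 mm by 189 mm) begins 69 mm behind the grasp point.
Start: joints at [-1.311, 0.353, 1.633, -0, 1.155, -0.002], TCP at [0.162, -0.604, 0.215] pointing down, gripper open.
Joint ranges: [-2.63, 2.63], [-0.92, 2.1], [0.06, 2.66], [-1.3, 4.44], [0, 2.69], [-3.02, 3.02]. Speed limits (rad/s): [2.22, 2.22, 2.79, 3.14, 3.14, 3.14].

## Interface

Orientations are given as a rotation vector (axis times angle).
In Python, from plant import manip gives the robot as it stands.
- The arm moves only by the shell command python3 -m jog 'ROWS' [OPENING]. ROWS is JSON, a list that holds one entry, the list of rows, each a list of 4 numbers: the shift along the tool's x, y, z in mm, then the turn about the tool's z in rad. In form: [[[x, y, z, spin], ...]]. A call has 1 to 20 rows; each row is the pose to reach, as a shift and turn from the pose commanded when the call began, along the tool's axes at that moment; what a row does not reach only later rows make up. A row lasts 1/12 s, in which the tool goes at most 41.7 mm and 7.16 degrees, less where a joint would pass 70% of its speed; a pose out of reach is approached as far as the arm can. A call with a gripper value outside its range is refused whole. OPENING is the finger opening in mm, from 0 to 91.9, set as the call begins (- or left out, the last holds). The fingers move at their own pace and stop on an object; the grip force is fixed at half the most. Time passes only in rows, so rows that repeat a pose let the fingers close. It gives the time, the measured TCP pose, the force and the opening at its end, in the units of the state.
- manip.get_obs(): the state, without advancing time (a new reading comes with each control period).
- manip.get_image(name): name is "scene" or "side" or "wrist"; returns the picture (420x560x3 uint8, red, green, blue); there is no depth.
- manip.calibration(name): a dict with "fx", "fy", "cx", "cy" (pixels), "R" (3x3) and "t" (3): a world point X has camera coordinates R X + t. Camera axes: x right, y down, z forward; pixel columns grow to the right and rows downward; lengths in m; the calibration is good to about 2 mm. A picture is of the moment at which its call begins: read the wrist's pose just before it. calibration takes no time and is no camera call; for the wrist camera it gives the pose at the moment of the call.
- manip.sign_off(): hands the job in, once; it reports no verdict.
The state is a dict: "t": time; "joint_pos": joint angles; "dq": joint speeds; "joint_efforts": joint torques, N m; "position": TCP position; "tool_rot": TCP orientation; "contact_force": force on the tool from outside, world axes, zero at the start; "moment": the same for the moment, N m; "gripper_width": opening from 0.0 (shut) to 1.0 (fully open).
Only numpy, scipy, OpenCV 4.12 (cv2) and the standard library are available. Lean on these libraries where they do the work, as an engineer would, in place of code of your own. Each camera call takes 0.05 s, during which the arm holds its last target.

## Working session

There is one attempt and no reset: what is moved stays moved. The work goes in short steps, Python scripts to look and compute and a shell command to move; the robot and the scene stay as the last step left them, time stands still between calls to the robot, and variables do not carry over. Pictures are saved under pics/ and viewed, and the job is handed in when it is done.

```bash
ls; mkdir -p pics; python3 - <<'E'
from plant import manip
import cv2
print(manip.get_obs(), manip.grip_depth)
for n in ["scene","side","wrist"]:
    c=manip.calibration(n); print(n,c)
    cv2.imwrite(f"pics/{n}0.png",cv2.cvtColor(manip.get_image(n),cv2.COLOR_RGB2BGR))
E
```

```text
pics
{'t': 0.0, 'joint_pos': array([-1.31144597e+00,  3.53678647e-01,  1.63411133e+00,  6.01580685e-06,
        1.15520267e+00, -2.38664959e-03]), 'dq': array([-0.00089554,  0.0001619 , -0.00141678, -0.0015875 ,  0.00073797,
       -0.00084089]), 'joint_efforts': array([-1.89390412e-03, -5.93846905e+01, -3.34215260e+01,  6.96457364e-02,
        2.35527375e-02, -1.05627962e-04]), 'position': array([ 0.16160886, -0.6032386 ,  0.21385441]), 'tool_rot': array([-2.49164895e+00,  1.91203778e+00,  1.73567136e-03]), 'contact_force': array([-0.03971405, -0.61517347, -0.44457747]), 'moment': array([ 0.01271027, -0.03092032, -0.01849032]), 'gripper_width': 1.0003050583856101} 0.0187
scene {'fx': 480.8419095891314, 'fy': 480.8419095891314, 'cx': 280.2825524854964, 'cy': 211.82944562939787, 'R': array([[ 0.81656979,  0.57707381,  0.01412766],
       [ 0.49785352, -0.69166277, -0.52320597],
       [-0.29215689,  0.43426769, -0.85208915]]), 't': array([-0.43775773, -0.21817974,  1.37026128])}
side {'fx': 400.1851822957398, 'fy': 400.1851822957398, 'cx': 276.5028857773223, 'cy': 201.04909893823495, 'R': array([[ 9.90992083e-01, -1.33920440e-01,  8.41055180e-05],
       [-9.88663210e-02, -7.32019956e-01, -6.74071387e-01],
       [ 9.03335035e-02,  6.67991092e-01, -7.38666202e-01]]), 't': array([-0.53407084,  0.10494685,  1.03570969])}
wrist {'fx': 292.45257906129746, 'fy': 292.45257906129746, 'cx': 278.33814805702195, 'cy': 213.04880250896508, 'R': array([[ 0.25908684, -0.96585298, -0.00142072],
       [-0.93247386, -0.25051583,  0.26025819],
       [-0.25172706, -0.06610469, -0.96553801]]), 't': array([-0.62453367, -0.03006395,  0.39072665])}
```

View pics/scene0.png

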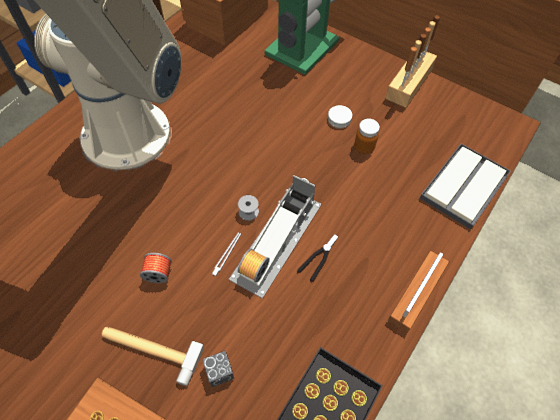

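View pics/side0.png

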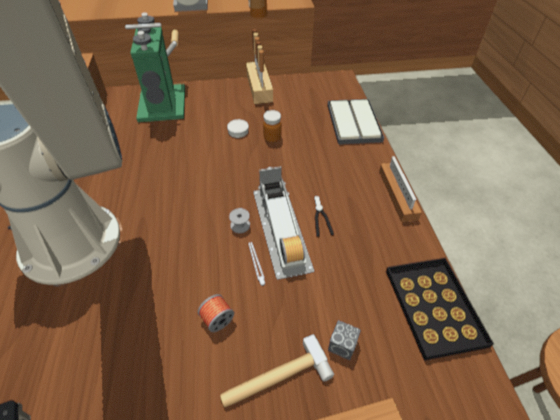

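View pics/wrist0.png

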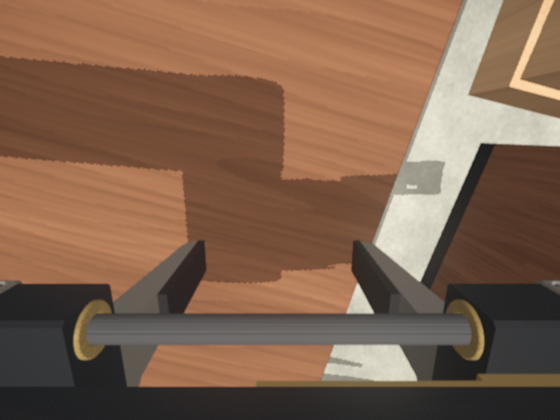

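The copper-wound spool at scene (253,265) and side (291,248), lying in the gutter, fits the description. The red look-alike is at scene (155,268) and side (215,313). I'll confirm that in an enlarged crop and measure the plate at the same time.

```bash
python3 - <<'E'
import cv2
a=cv2.imread("pics/scene0.png");b=cv2.imread("pics/side0.png")
cv2.imwrite("pics/c1.png",cv2.resize(a[165:305,200:340],None,fx=4.2,fy=4.2,interpolation=cv2.INTER_CUBIC))
cv2.imwrite("pics/c2.png",cv2.resize(b[155:290,220:355],None,fx=4.4,fy=4.4,interpolation=cv2.INTER_CUBIC))
E
```

```text
(no output)
```

View pics/c1.png

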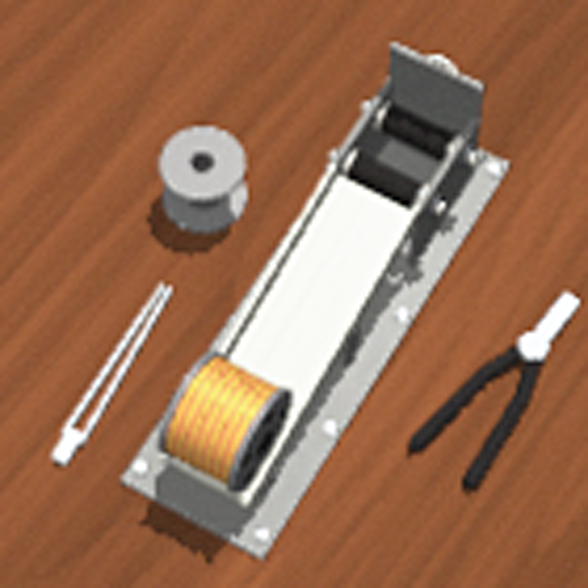

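View pics/c2.png

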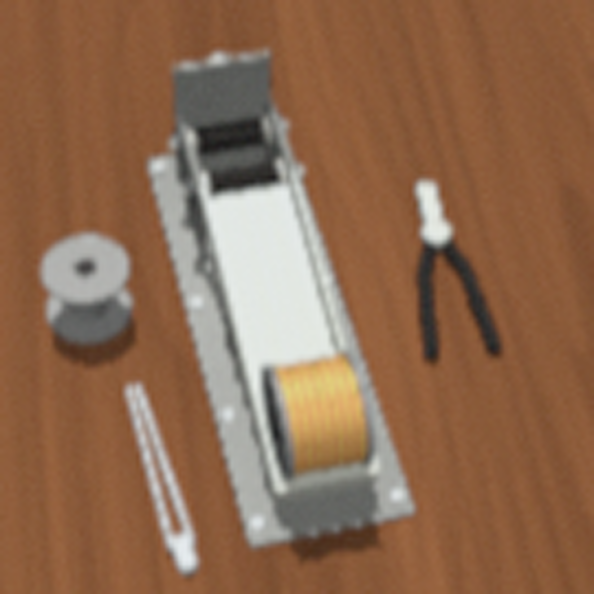

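The crops confirm it: the copper spool with grey flanges is in the gutter at the low end, at c1 (225,420), and the red one is well away. Next I triangulate the plate corners, the end-stop edge and the spool across both views.

```bash
cat > h.py <<'E'
import numpy as np
from plant import manip
def ray(n,u,v,c=None):
    c=c or manip.calibration(n); R=np.array(c["R"]);t=np.array(c["t"])
    d=R.T@np.array([(u-c["cx"])/c["fx"],(v-c["cy"])/c["fy"],1]); return -R.T@t,d/np.linalg.norm(d)
def plane(n,u,v,z):
    o,d=ray(n,u,v); return o+d*(z-o[2])/d[2]
def tri(p,q):
    (o1,d1),(o2,d2)=ray("scene",*p),ray("side",*q)
    s=np.linalg.lstsq(np.stack([d1,-d2],1),o2-o1,rcond=None)[0]
    a,b=o1+s[0]*d1,o2+s[1]*d2; return (a+b)/2,np.linalg.norm(a-b)
def proj(n,X,c=None):
    c=c or manip.calibration(n); x=np.array(c["R"])@X+c["t"]; return c["fx"]*x[0]/x[2]+c["cx"],c["fy"]*x[1]/x[2]+c["cy"]
E
python3 - <<'E'
from h import *
A=lambda x,y:((x+.5)/4.2-.5+200,(y+.5)/4.2-.5+165)
B=lambda x,y:((x+.5)/4.4-.5+220,(y+.5)/4.4-.5+155)
pts={"lowL":((122,480),(252,546)),"lowR":((268,558),(413,512)),"stopL":((391,45),(174,66)),"stopR":((484,86),(269,50))}
for k,(a,b) in pts.items():
    X,e=tri(A(*a),B(*b)); print(k,X.round(4),round(e,4))
for k,p,n in (("lowL",(122,480),"scene"),("lowR",(268,558),"scene"),("topR",(508,160),"scene")): print(k,n,plane(n,*A(*p),.004).round(4))
for k,p in (("lowL",(252,546)),("lowR",(413,512)),("topL",(150,160))): print(k,"side",plane("side",*B(*p),.004).round(4))
E
```

```text
lowL [ 0.514  -0.1807  0.003 ] 0.0044
lowR [ 0.6066 -0.1679 -0.0033] 0.0033
stopL [0.5042 0.0956 0.1041] 0.003
stopR [0.5635 0.104  0.1024] 0.0032
lowL scene [ 0.5128 -0.1791  0.004 ]
lowR scene [ 0.6074 -0.1687  0.004 ]
topR scene [0.5737 0.1289 0.004 ]
lowL side [ 0.5151 -0.1835  0.004 ]
lowR side [ 0.606 -0.174  0.004]
topL side [0.488  0.1134 0.004 ]
```

```bash
cat >> h.py <<'E'
import cv2
def S(o,yaw,p): 
    c,s=np.cos(yaw),np.sin(yaw); p=np.array(p)/1000; return np.array([o[0]+c*p[0]-s*p[1],o[1]+s*p[0]+c*p[1],p[2]])
def overlay(o,yaw,tag,imgs):
    marks=[(-145,26,29),(-145,-26,29),(115,30,100),(115,-30,100),(60,31,67),(60,-31,67),(100,31,67),(100,-31,67),(48,26,54),(48,-26,54),(-120,24,53),(-120,-24,53),(-120,24,85),(-120,-24,85)]
    for n,(im,x0,y0,s) in imgs.items():
        c=cv2.resize(im[y0:y0+140,x0:x0+140],None,fx=s,fy=s,interpolation=cv2.INTER_CUBIC)
        for m in marks:
            u,v=proj(n,S(o,yaw,m)); cv2.circle(c,(int((u+.5-x0)*s),int((v+.5-y0)*s)),3,(255,0,255),-1)
        cv2.imwrite(f"pics/{tag}_{n}.png",c)
E
python3 - <<'E'
from h import *
import math
yaw=math.radians(96.1)
overlay((0.546,-0.0185),yaw,"ov",{"scene":(cv2.imread("pics/scene0.png"),200,165,4.2),"side":(cv2.imread("pics/side0.png"),220,150,4.2)})
a=cv2.imread("pics/ov_scene.png");b=cv2.imread("pics/ov_side.png")
cv2.imwrite("pics/ov.png",cv2.resize(np.hstack([a,b]),(800,400)))
E
```

```text
(no output)
```

View pics/ov_scene.png

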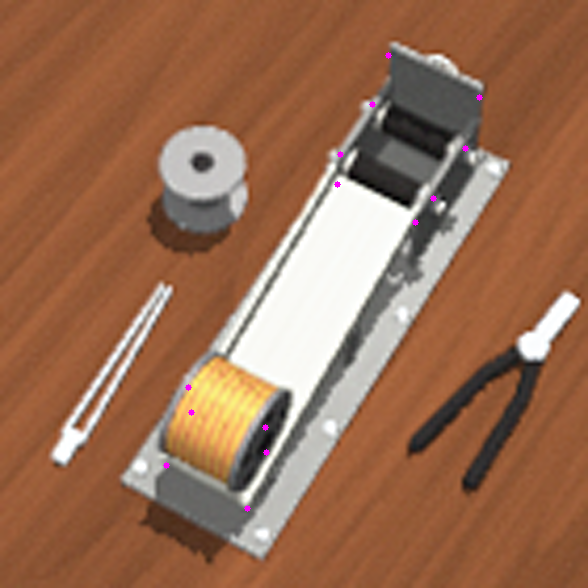

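View pics/ov_side.png

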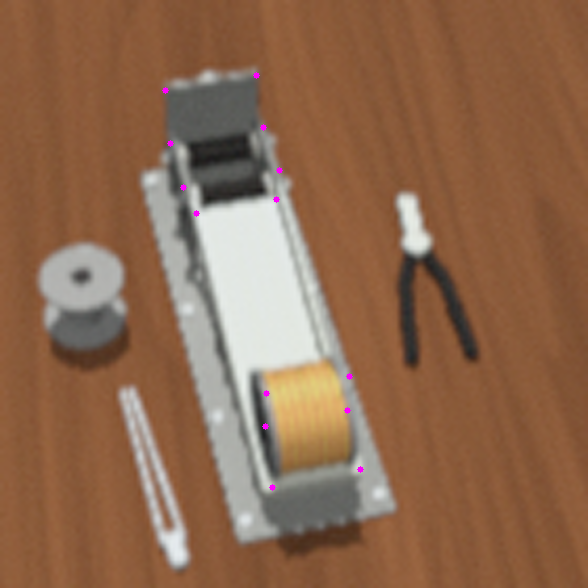

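```bash
cat >> h.py <<'E'
from scipy.spatial.transform import Rotation as Ro
import math
O=(0.546,-0.0180); YAW=math.radians(96.1)
def st():
    o=manip.get_obs(); p=np.array(o["position"]); R=Ro.from_rotvec(o["tool_rot"]).as_matrix()
    c,s=np.cos(YAW),np.sin(YAW); d=p-np.array([*O,0])
    q=np.array([c*d[0]+s*d[1],-s*d[0]+c*d[1],d[2]])*1000
    return o,p,R,q
def rep(tgt=None):
    o,p,R,q=st(); a=math.atan2(R[1,0],R[0,0])
    print("t",round(o["t"],2),"stand pos mm",q.round(1),"F",np.round(o["contact_force"],1),"w",round(o["gripper_width"],3),"spin left",round((a-(YAW-math.pi/2)),4),"zdir",R[:,2].round(3))
    if tgt is not None: print("shift",(R.T@(S(O,YAW,tgt)-p)*1000).round(1))
E
python3 -c "
from h import *
rep((-205,0,200))"
```

```text
t 0.15 stand pos mm [-541.2  444.3  214. ] F [ 0.5 -0.2 -0.9] w 0.997 spin left -1.4154 zdir [-0.     0.001 -1.   ]
shift [-263.4 -491.    14.3]
```

```bash
python3 -m jog '[[[-8,-15,0,-0.05],[-20,-37,0,-0.12],[-35,-65,1,-0.2],[-51,-95,2,-0.28],[-67,-125,3,-0.36],[-83,-155,4,-0.45],[-99,-185,5,-0.54],[-115,-215,6,-0.63],[-131,-245,7,-0.72],[-147,-275,8,-0.81],[-163,-305,9,-0.9],[-179,-335,10,-0.99],[-195,-364,11,-1.07],[-211,-393,12,-1.15],[-226,-421,13,-1.22],[-239,-446,14,-1.29],[-250,-467,14,-1.35],[-258,-482,14,-1.39],[-263,-490,14,-1.415],[-263,-491,14,-1.415]]]' 20; python3 -c "
from h import *
rep((-205,0,41))"
```

```text
t: 1.82
position: [0.5687, -0.2213, 0.2003]
tool_rot: [-3.137, -0.17, 0.0]
contact_force: [-0.0, 1.2, 0.5]
gripper_width: 0.22
t 1.82 stand pos mm [-204.6   -1.   200.3] F [-0.   1.2  0.5] w 0.22 spin left 0.0021 zdir [-0.  0. -1.]
shift [ -1.    0.5 159.3]
```

```bash
python3 -m jog '[[[-1,0,8,0],[-1,0,22,0],[-1,0,40,0],[-1,0,60,0],[-1,0,80,0],[-1,0,100,0],[-1,0,118,0],[-1,0,134,0],[-1,0,147,0],[-1,0,155,0],[-1,0,159,0],[-1,0,159,0],[-1,0,159,0]]]' ; python3 - <<'E'
from h import *
rep((-166,0,41))
for n in ("scene","side","wrist"): cv2.imwrite(f"pics/{n}1.png",cv2.cvtColor(manip.get_image(n),cv2.COLOR_RGB2BGR))
a=cv2.imread("pics/scene1.png");b=cv2.imread("pics/side1.png")
cv2.imwrite("pics/m1.png",np.hstack([cv2.resize(x,None,fx=2.6,fy=2.6,interpolation=cv2.INTER_CUBIC) for x in (a[150:350,180:330],b[130:330,210:360])]))
E
```

```text
t: 2.9
position: [0.5672, -0.223, 0.042]
tool_rot: [3.137, 0.166, 0.001]
contact_force: [0.4, -0.5, 0.7]
gripper_width: 0.217
t 2.9 stand pos mm [-206.1    0.7   42. ] F [ 0.4 -0.5  0.7] w 0.217 spin left -0.0008 zdir [ 0. -0. -1.]
shift [  0.7 -40.1   1. ]
```

View pics/m1.png

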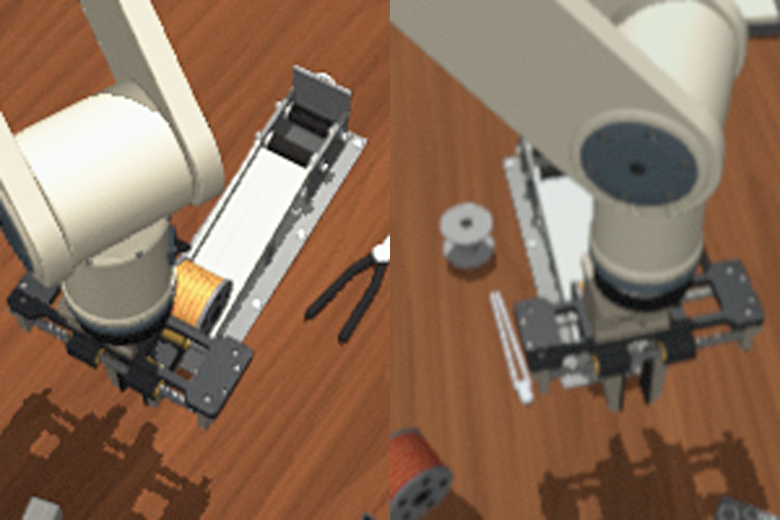

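View pics/wrist1.png

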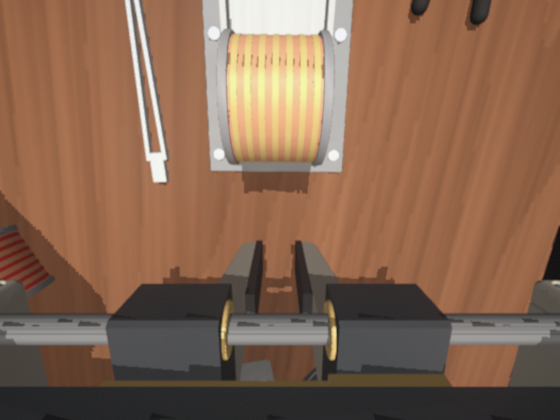

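The wrist view shows the spool centred at (275,95) and the finger gap centred at (279,260), so I shift about 1.5 mm in −x. The plate edge at row 171 is level, so the yaw is good. Moving in to contact.

```bash
python3 -m jog '[[[-0.5,-3,0,0],[-1,-8,0,0],[-1.5,-14,0,0],[-1.5,-20,0,0],[-1.5,-25,0,0],[-1.5,-29,0,0],[-1.5,-32,0,0],[-1.5,-34,0,0],[-1.5,-36,0,0],[-1.5,-38,0,0]]]' ; python3 -c "
from h import *
rep()"
```

```text
t: 3.88
position: [0.5615, -0.1849, 0.0416]
tool_rot: [3.137, 0.166, 0.0]
contact_force: [-0.1, 0.4, 0.2]
gripper_width: 0.219
t 3.88 stand pos mm [-167.7    2.3   41.6] F [-0.1  0.4  0.2] w 0.219 spin left -0.0005 zdir [ 0. -0. -1.]
```

```bash
python3 -m jog '[[[0,-1.5,0,0],[0,-3,0,0],[0,-4.5,-0.3,0],[0,-6,-0.6,0],[0,-7.5,-0.9,0]]]' ; python3 - <<'E'
from h import *
rep()
cv2.imwrite("pics/wrist2.png",cv2.cvtColor(manip.get_image("wrist"),cv2.COLOR_RGB2BGR))
E
```

```text
t: 4.3
position: [0.5607, -0.1775, 0.0425]
tool_rot: [3.137, 0.166, -0.0]
contact_force: [-0.1, -0.0, 0.9]
gripper_width: 0.217
t 4.3 stand pos mm [-160.2    2.4   42.5] F [-0.1 -0.   0.9] w 0.217 spin left -0.0005 zdir [-0. -0. -1.]
```

View pics/wrist2.png

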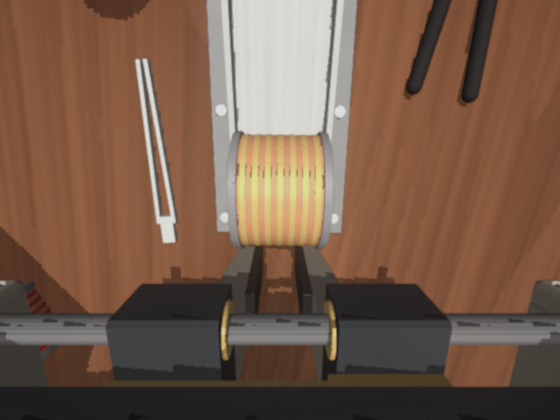

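The fingers are centred on the spool (both at column 280) and about to touch. Starting the push along the slope.

```bash
python3 -m jog '[[[0,-1.5,-0.3,0],[0,-3,-0.6,0],[0,-4.5,-0.9,0],[0,-6,-1.2,0],[0,-8,-1.6,0],[0,-10,-2,0],[0,-12,-2.4,0],[0,-14,-2.8,0]]]' ; python3 - <<'E'
from h import *
rep()
cv2.imwrite("pics/wrist3.png",cv2.cvtColor(manip.get_image("wrist"),cv2.COLOR_RGB2BGR))
E
```

```text
t: 5.02
position: [0.5592, -0.1635, 0.0454]
tool_rot: [3.137, 0.166, 0.0]
contact_force: [0.6, -1.9, 2.1]
gripper_width: 0.216
t 5.02 stand pos mm [-146.1    2.4   45.4] F [ 0.6 -1.9  2.1] w 0.216 spin left -0.0004 zdir [ 0. -0. -1.]
```

View pics/wrist3.png

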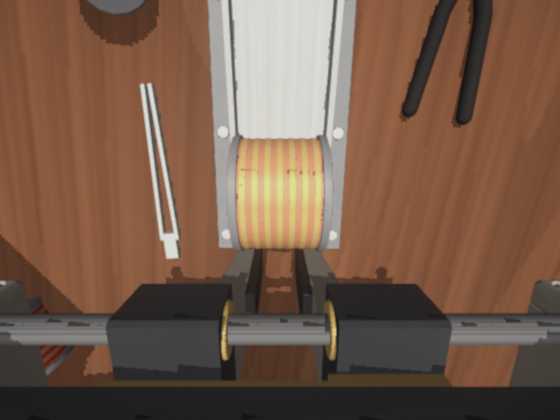

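The spool moves with about 2 N and has rolled off the lip. Continuing.

```bash
python3 -m jog '[[[0,-2.5,-0.5,0],[0,-5.5,-1.1,0],[0,-9,-1.8,0],[0,-12.5,-2.5,0],[0,-16,-3.2,0],[0,-19.5,-4,0],[0,-23,-4.7,0],[0,-26.5,-5.4,0],[0,-30,-6.1,0],[0,-33.5,-6.8,0],[0,-37,-7.5,0],[0,-40.5,-8.2,0],[0,-44,-8.9,0],[0,-47.5,-9.6,0],[0,-51,-10.3,0],[0,-54.5,-11.1,0],[0,-58,-11.8,0],[0,-61,-12.4,0],[0,-63.5,-12.9,0],[0,-65,-13.2,0]]]' ; python3 - <<'E'
from h import *
rep()
cv2.imwrite("pics/wrist4.png",cv2.cvtColor(manip.get_image("wrist"),cv2.COLOR_RGB2BGR))
E
```

```text
t: 6.73
position: [0.5522, -0.0987, 0.0585]
tool_rot: [-3.137, -0.167, 0.0]
contact_force: [0.1, -2.3, 0.9]
gripper_width: 0.214
t 6.73 stand pos mm [-80.9   2.4  58.5] F [ 0.1 -2.3  0.9] w 0.214 spin left -0.0003 zdir [-0.  0. -1.]
```

View pics/wrist4.png

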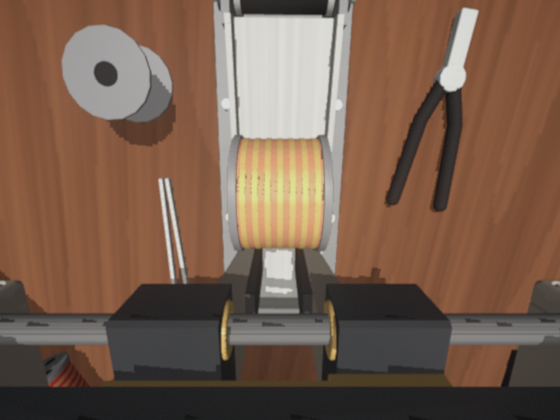

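```bash
python3 -m jog '[[[0,-2.5,-0.5,0],[0,-6,-1.2,0],[0,-10,-2,0],[0,-14,-2.8,0],[0,-18,-3.6,0],[0,-22,-4.4,0],[0,-26,-5.2,0],[0,-30,-6,0],[0,-34,-6.8,0],[0,-38,-7.6,0],[0,-42,-8.4,0],[0,-46,-9.2,0],[0,-50,-10,0],[0,-54,-10.9,0],[0,-58,-11.7,0],[0,-62,-12.5,0],[0,-66,-13.3,0],[0,-69.5,-14,0],[0,-72.5,-14.6,0],[0,-75,-15.1,0]]]' ; python3 - <<'E'
from h import *
rep()
cv2.imwrite("pics/wrist5.png",cv2.cvtColor(manip.get_image("wrist"),cv2.COLOR_RGB2BGR))
E
```

```text
t: 8.45
position: [0.5443, -0.0241, 0.0736]
tool_rot: [-3.137, -0.167, 0.0]
contact_force: [0.3, -2.9, 1.2]
gripper_width: 0.214
t 8.45 stand pos mm [-5.9  2.3 73.6] F [ 0.3 -2.9  1.2] w 0.214 spin left -0.0003 zdir [-0.  0. -1.]
```

View pics/wrist5.png

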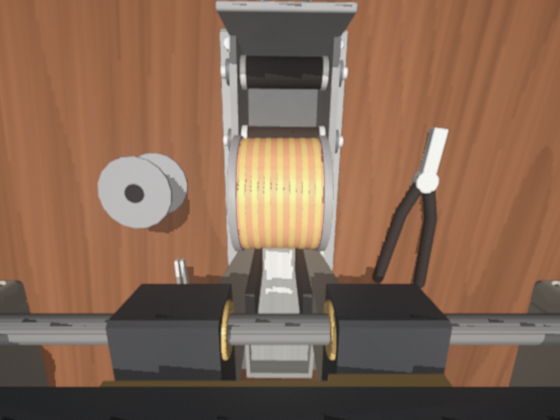

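The spool is still square, just short of the first roller (roller ends at row 130). I go slower over the roller.

```bash
python3 -m jog '[[[0,-2,-0.4,0],[0,-4,-0.8,0],[0,-6,-1.2,0],[0,-8,-1.6,0],[0,-10,-2,0],[0,-12,-2.4,0],[0,-14,-2.8,0],[0,-15.5,-3.1,0],[0,-17,-3.4,0],[0,-18.5,-3.7,0],[0,-20,-4,0]]]' ; python3 - <<'E'
from h import *
rep()
cv2.imwrite("pics/wrist6.png",cv2.cvtColor(manip.get_image("wrist"),cv2.COLOR_RGB2BGR))
E
```

```text
t: 9.42
position: [0.5422, -0.0044, 0.0776]
tool_rot: [-3.137, -0.166, -0.0]
contact_force: [0.9, -1.5, 1.0]
gripper_width: 0.215
t 9.42 stand pos mm [14.   2.3 77.6] F [ 0.9 -1.5  1. ] w 0.215 spin left -0.0006 zdir [ 0.  0. -1.]
```

View pics/wrist6.png

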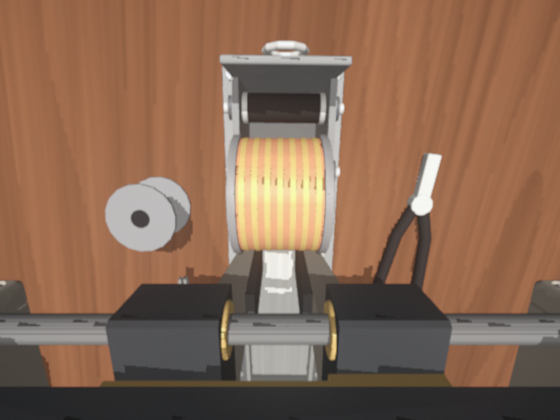

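```bash
python3 -m jog '[[[0,-1,-0.2,0],[0,-2,-0.4,0],[0,-3,-0.6,0],[0,-4,-0.8,0],[0,-5,-1,0],[0,-6,-1,0],[0,-7,-1,0],[0,-8,-1,0]]]' ; python3 - <<'E'
from h import *
rep()
cv2.imwrite("pics/wrist7.png",cv2.cvtColor(manip.get_image("wrist"),cv2.COLOR_RGB2BGR))
E
```

```text
t: 10.13
position: [0.5413, 0.0035, 0.0785]
tool_rot: [-3.137, -0.166, 0.0]
contact_force: [-0.5, 0.8, -1.0]
gripper_width: 0.221
t 10.13 stand pos mm [21.9  2.4 78.5] F [-0.5  0.8 -1. ] w 0.221 spin left -0.0004 zdir [-0.  0. -1.]
```

View pics/wrist7.png

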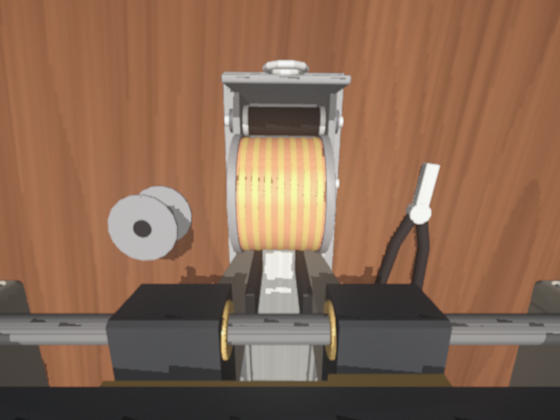

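The force has gone to about zero, so it is at the crest. Easing on.

```bash
python3 -m jog '[[[0,-1,0,0],[0,-2,0,0],[0,-3,0,0],[0,-4,0,0],[0,-5,0,0],[0,-6,0,0],[0,-7,0,0],[0,-8,0,0]]]' ; python3 - <<'E'
from h import *
rep()
cv2.imwrite("pics/wrist8.png",cv2.cvtColor(manip.get_image("wrist"),cv2.COLOR_RGB2BGR))
E
```

```text
t: 10.85
position: [0.5406, 0.0114, 0.0786]
tool_rot: [-3.137, -0.166, -0.0]
contact_force: [0.0, 0.8, -0.4]
gripper_width: 0.218
t 10.85 stand pos mm [29.9  2.3 78.6] F [ 0.   0.8 -0.4] w 0.218 spin left -0.0005 zdir [ 0.  0. -1.]
```

View pics/wrist8.png

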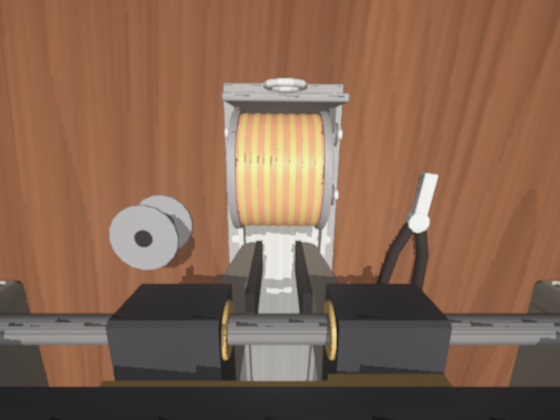

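The spool has dropped forward off the fingers and sits below the stop, with its centre at (280,170). Backing off along the gutter, then up.

```bash
python3 -m jog '[[[0,3,0,0],[0,10,0,0],[0,20,0,0],[0,35,0,0],[0,52,-4,0],[0,70,-12,0],[0,88,-25,0],[0,106,-42,0],[0,124,-62,0],[0,142,-84,0],[0,160,-106,0],[0,178,-128,0],[0,196,-148,0],[0,214,-164,0],[0,230,-176,0],[0,244,-184,0],[0,254,-188,0],[0,260,-190,0],[0,260,-190,0]]]' ; python3 - <<'E'
from h import *
rep()
f={n:cv2.cvtColor(manip.get_image(n),cv2.COLOR_RGB2BGR) for n in ("scene","side","wrist")}
for n in f: cv2.imwrite(f"pics/{n}9.png",f[n])
cv2.imwrite("pics/m9.png",np.hstack([cv2.resize(x,None,fx=2.6,fy=2.6,interpolation=cv2.INTER_CUBIC) for x in (f["scene"][150:350,180:330],f["side"][130:330,210:360])]))
E
```

```text
t: 12.48
position: [0.5679, -0.2483, 0.2681]
tool_rot: [-3.137, -0.165, 0.001]
contact_force: [0.3, -0.5, 0.5]
gripper_width: 0.217
t 12.48 stand pos mm [-231.4    2.7  268.1] F [ 0.3 -0.5  0.5] w 0.217 spin left -0.0015 zdir [-0.  0. -1.]
```

View pics/m9.png

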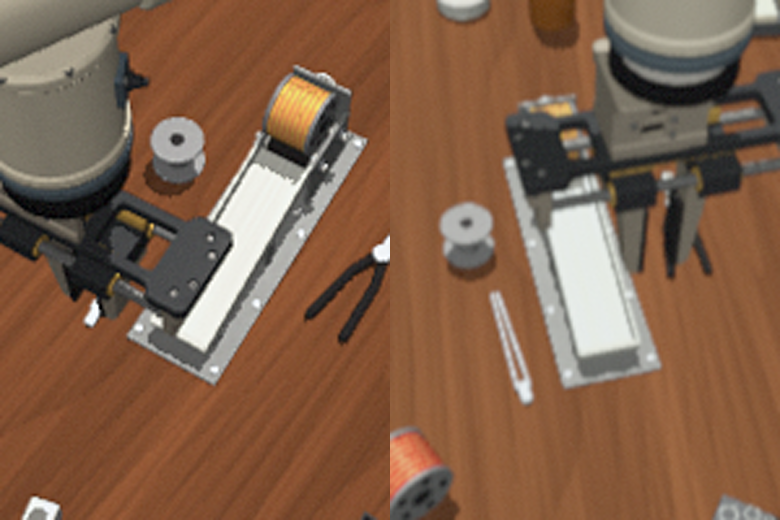

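View pics/wrist9.png

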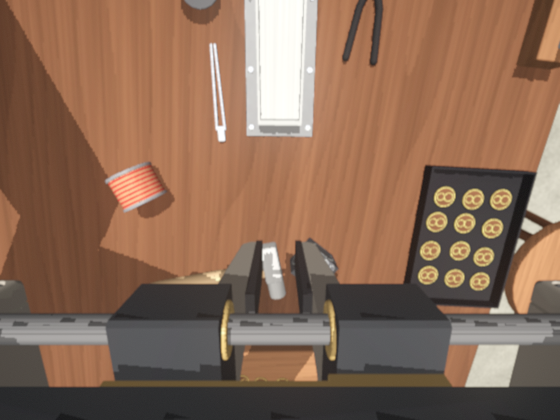

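The spool sits by the end stop, and the tweezers, empty spool and pliers look unmoved. Last check: compare the hub position with home, and difference the bystanders.

```bash
python3 - <<'E'
from h import *
a=cv2.imread("pics/scene9.png");a0=cv2.imread("pics/scene0.png")
print(proj("scene",S(O,YAW,(80,-24,86))),proj("scene",S(O,YAW,(60,-24,91.5))))
c=cv2.resize(a[165:225,265:325],None,fx=9,fy=9,interpolation=cv2.INTER_CUBIC)
for m,col in (((80,-24,86),(255,0,255)),((60,-24,91.5),(0,255,0))):
    u,v=proj("scene",S(O,YAW,m)); cv2.circle(c,(int((u+.5-265)*9),int((v+.5-165)*9)),4,col,-1)
cv2.imwrite("pics/c9.png",c)
d=cv2.absdiff(a,a0).max(2)
for k,(x,y,w) in dict(pliers=(318,258,24),empty=(248,207,14),jar=(367,136,16),tin=(340,117,14),block=(218,368,14),hammer=(190,362,12),red=(155,268,16)).items(): print(k,d[y-w:y+w,x-w:x+w].mean().round(2))
E
```

```text
(np.float64(304.6550649428735), np.float64(200.2174874362678)) (np.float64(300.90002915912714), np.float64(205.08040104255352))
pliers 15.76
empty 17.38
jar 13.56
tin 14.15
block 38.95
hammer 68.7
red 17.38
```

View pics/c9.png

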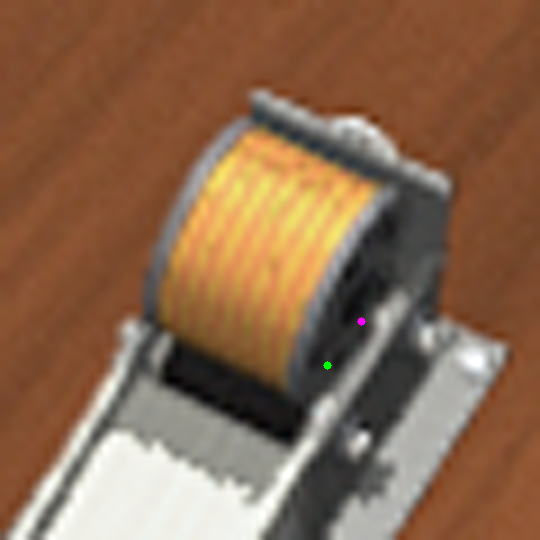

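The spool is at home: the magenta home mark falls inside its hub area and the first roller is uncovered. The hammer and block differences are larger than the rest, probably arm shadow, so I check.

View pics/scene9.png

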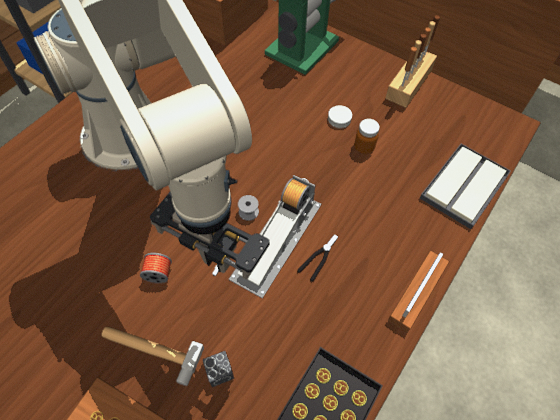

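The hammer at (190,362) and the block at (218,368) are where they were, only in the arm's shadow. Handing in.

```bash
python3 -c "
from h import *
manip.sign_off()
rep()"
```

```text
the job is handed in; nothing more can be done
the job is handed in; nothing more can be done
```

The copper spool is loaded and the job is handed in. It went up the gutter, over the first roller, and dropped home onto both rollers by the end stop. I pushed with both fingertips from behind, about 10 mm below the axis; the force readings between moves stayed around 2–3 N. The hand finished clear, about 0.27 m above the bench, at about 12.6 s.

**Last checks:**
- **Position:** the spool's hub matches the home position in the scene image. The side camera was mostly blocked by the arm, so home rests on the scene view and on the wrist view taken just after the drop.
- **Bystanders:** all look unmoved by eye. The picture difference I tried was inconclusive: it was noisy everywhere (about 14–17 even on things far from the arm), and highest on the hammer and block because the arm's shadow falls on them. Their pixel positions have not changed. The tweezers are mostly hidden in the final scene view, but the side and wrist views show them lying beside the stand as before.

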